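# Slide an offcut under the bridge of a drilling jig

### The arm

A 7-joint arm with a two-finger parallel gripper is mounted at the origin on a cart in front of the work surface, level with it; the furniture and walls round the work are solid. World frame = base frame: x ahead of the robot, y to its left, z up, the work surface at z = 0. Lengths are in m, angles in rad, forces in N, time in s.
With the tool pointing down it reaches from about 0.425 to 0.875 m from the base axis. Payload 4.7 kg.
Tool frame: the origin (TCP) lies on the mounting face of the last link; the fingertips stand 182 mm ahead of it and the grasp point (between the pads) lies ahead of it (ctrl.grip_point_offset is the z of the grasp point in the tool frame, in m); z points along the fingers, y is the line along which they close (so a half turn about z gives the same grasp; the last joint's range is limited). The gripper opens to 87 mm and grips with 3 to 60 N. Pads are 19 mm wide; open, the fingers measure 117 mm over their backs; the gripper's body (75 mm by 190 mm) begins 51 mm behind the grasp point.
Start: joints at [1.266, 0.321, -0.07, 1.45, 0.023, 1.371, -0.057], TCP at [0.204, -0.617, 0.405] pointing down, gripper open.
Joint ranges: [-2.86, 2.86], [-0.3, 2.09], [-1.38, 1.24], [0.06, 2.45], [-1.56, 4.7], [0.09, 2.05], [-2.69, 2.69]. Speed limits (rad/s): [2.57, 2.57, 3.14, 3.14, 3.14, 3.14, 3.14].

### API

Orientations are given as a rotation vector (axis times angle).
In Python, from bench import ctrl gives the robot as it stands.
- The arm moves only by the shell command python3 -m inch 'ROWS' [FORCE]. ROWS is a JSON list of rows, 1 to 20 of them, each an object with the fields pos (a list: dx, dy, dz in shares of 0.4 m (1.0 is 0.4 m)), twist (a turn about the tool's z in a scale on which 1.0 is 2 pi rad), jaw (the opening from 0.0 (shut) to 1.0 (fully open)); a field left out counts as zero (the opening has to be given); each row is the pose to reach, as a shift and turn from the pose commanded when the command began, along the tool's axes at that moment; what a row does not reach only later rows make up. A row lasts 1/10 s, in which the tool goes at most 0.05 m and 0.15 rad, less where a joint would pass 70% of its speed; a pose out of reach is approached as far as the arm can. The fingers move at their own pace and stop on an object; FORCE is the grip in N (left out, the last holds). Time passes only in rows, so rows that do not move let the fingers close. It prints the time, the measured TCP pose, the force, the opening and the grip force at its end. Input that does not fit is refused with a message, and nothing moves.
- ctrl.get_state(): the state, without advancing time (a new reading comes with each control period).
- ctrl.get_image(name): name is "scene" or "top" or "wrist"; returns (picture, depth): 384x512x3 uint8, red, green, blue; 384x512 float32, m along the optical axis (not along the pixel's ray), 0 where there is no reading.
- ctrl.camera_model(name): a dict with "vertical_fov" (degrees; the focal length in pixels is half the picture's height over the tangent of half this angle, whatever the lens; pixels are square), "cx", "cy" (the principal point, pixels), "k1" (the pictures are not rectified: a ray, as slopes to the right and down, at radius r is drawn at 1 + k1 r^2 times it, then the intrinsics apply), "rvec" (rotation vector, rad) and "tvec" (3), from world to camera coordinates, as OpenCV has them; the wrist camera has in their place "hand_eye" (4x4, takes a point from camera to tool coordinates, whose origin is the TCP and whose axes are the flange's). Camera axes: x right, y down, z forward; pixel columns grow to the right and rows downward; lengths in m; the calibration is good to about 2 mm. A picture is of the moment at which its call begins: read the wrist's pose just before it. camera_model takes no time and is no camera call.
- ctrl.close_job(): hands the job in; it is judged then, once.
The state is a dict: "time": time; "joint_positions": joint angles; "qd": joint speeds; "joint_torque": joint torques, N m; "position": TCP position; "tool_rot": TCP orientation; "ft_force": force on the tool from outside, world axes, zero at the start; "torque": the same for the moment, N m; "grip_width": opening from 0.0 (shut) to 1.0 (fully open); "grip_force": force on a finger pad.
Only numpy, scipy, OpenCV 4.12 (cv2) and the standard library are available. Lean on these libraries where they do the work, as an engineer would, in place of code of your own. Each camera call takes 0.05 s, during which the arm holds its last target. There are 200 camera calls.

### The job

Lay the pine offcut flat and lengthwise in the open guide of the drilling jig, then push it gently under the low bridge until you feel the sprung backstop hidden inside, and press that in about halfway without ever driving it to the end of its travel. Leave the offcut resting there, let go of it, and leave the other things where they stand.

Things in the scene. Friction and masses are not known exactly. Their poses are not given: they have to be found in the camera images.
- offcut: loose plain pine block, 62 x 140 x 38 mm (x, y, z), about 0.2 kg; it lies flat on the bench to the right of the jig, in the nearer or the farther of two places, its long axis is its y. Origin at the centre of its underside. A grasp across the 62 mm from above is right.
- jig: drilling jig fixed to the bench: plywood base 330 x 130 x 10 mm (x = -190 to +140) with an open guide, then an aluminium bridge with four steel bushings. Origin on the bench under the centre of the bridge's mouth; +x is the way the offcut is pushed (away from the robot), z up. x values in the other entries are in this frame. Bridge 89 mm wide outside, top at z = 64, bushings to z = 71 mm.
- jig_guide (a point): centre of the open guide's floor (x = -110 mm, z = 10 mm), axes as the jig. The guide runs from x = -190 to -30 mm between two dark wooden strips, inner faces 74 mm apart, 12 mm wide, tops at z = 22 mm (12 mm over the floor); from x = -30 to 0 they narrow as a funnel to the tunnel.
- jig_mouth (a point): middle of the bridge's mouth, on the guide floor (x = 0, z = 10 mm), axes as the jig. Tunnel from here to x = 140 mm, 65 mm wide, closed at the far end and on top; its roof is 42 mm over the floor, 4 mm over the offcut. No finger fits in beside or above the offcut.
- jig_shoe (a point): sprung hold-down shoe under the bridge (point on its underside, x = 36 mm), sloping front. From x = 1 to 45 mm; hangs 2 mm below the offcut's top. Drag on the offcut: up to about 16 N while its front end lifts the shoe (x = 12 to 32 mm), then steady, 6 to 11 N; always more than the backstop's spring, so it holds the offcut when let go. Pushing it skew, sideways or down adds drag or wedges it.
- plunger (a joint): sprung plunger of the backstop hidden under the bridge: 0 = out, grows in m as the offcut presses it along the jig's +x, 0.012 = end of travel, halfway 6 mm. Spring 3 N at first touch, then 0.3 N per mm. Backstop set by hand: the untouched plunger face is somewhere from x = 65 to 95 mm, not known closer, so it must be felt: a sudden rise of about 3 N over the steady drag.
- bit_box: bystander: small red and black box, 48 x 100 x 32 mm, loose, right of the jig too, in the place where the offcut is not. Origin under its centre.
- wood_glue: bystander: yellow bottle 63 mm across, 190 mm tall, loose, left behind. Origin under its centre.
- screw_jar: bystander: glass jar with a tan lid, 63 mm across, 85 mm tall, loose, right behind. Origin under its centre.

How it is judged:
On the way, in this order (a step that is already met when the one before it is completed fails the run):
1. the offcut lies flat and lengthwise in the open guide, its front end still short of the bridge (z of offcut in the frame of jig between 0.007 and 0.014 m and x of offcut in the frame of jig between -0.14 and -0.068 m and y of offcut in the frame of jig between -0.01 and 0.01 m and angle between the y axis of offcut and the x axis of jig, either way round below 0.12 rad and angle between offcut's own z axis and vertical below 0.06 rad), for 0.2 s.
2. the offcut has gone under the bridge and the plunger is pressed in about halfway (3 to 9 mm) (value of joint plunger between 0.003 and 0.009 m and x of offcut in the frame of jig above -0.005 m), for 0.2 s.
At the end, for the whole second after the job is handed in: The offcut lies flat and still under the bridge, let go, with its front end holding the backstop's plunger 3 to 9 mm in (of 12 mm) (all of step 2 and z of offcut in the frame of jig below 0.014 m and angle between offcut's own z axis and vertical below 0.06 rad and linear speed of offcut below 0.01 m/s); the robot touches nothing.
It fails at once if the plunger is driven to the end of its travel (beyond 11 mm) (value of joint plunger above 0.011 m).
It fails at once if the offcut, once under the bridge, is forced against the jig with more than 45 N (contact force between offcut and jig above 45 N and x of offcut in the frame of jig above -0.065 m).
It fails at once if the robot strikes or leans on the jig with more than 25 N (contact force between the arm and jig above 25 N).
It fails at once if the bit box, glue bottle or screw jar is moved more than 30 mm (distance of any of bit_box, wood_glue, screw_jar from where it was at the start of the episode above 0.03 m).
It also fails if it takes over 72 s, if anything falls off the work surface, if the arm or the gripper's body presses on something with over 40 N, if the wrist force passes 120 N, or if a joint passes its speed limit or range.

## Working session

There is one attempt and no reset: what is moved stays moved. The work goes in short steps, Python scripts to look and compute and a shell command to move; the robot and the scene stay as the last step left them, time stands still between calls to the robot, and variables do not carry over. Pictures are saved under pics/ and viewed, at most 10 in all, crops included, and the job is handed in when it is done.

```bash
mkdir -p pics; ls; cat > h.py <<'E'
import numpy as np, cv2
from scipy.spatial.transform import Rotation as R
from bench import ctrl
def cam(name):
    m=ctrl.camera_model(name); f=192/np.tan(np.radians(m["vertical_fov"])/2)
    if "hand_eye" in m:
        s=ctrl.get_state(); T=np.eye(4); T[:3,:3]=R.from_rotvec(s["tool_rot"]).as_matrix(); T[:3,3]=s["position"]
        C=T@np.array(m["hand_eye"])
    else:
        W=np.eye(4); W[:3,:3]=R.from_rotvec(m["rvec"]).as_matrix(); W[:3,3]=m["tvec"]; C=np.linalg.inv(W)
    return m,f,C
def ray(c,u,v):
    m,f,C=c; d=np.array([(u-m["cx"])/f,(v-m["cy"])/f]); s=d.copy()
    for _ in range(20): s=d/(1+m["k1"]*(s@s))
    return C[:3,:3]@np.r_[s,1],C[:3,3]
def atz(c,u,v,z):
    d,o=ray(c,u,v); return o+d*(z-o[2])/d[2]
def atd(c,u,v,D):
    d,o=ray(c,u,v); return o+d*D[int(v),int(u)]
E
python3 - <<'E'
from h import *
s=ctrl.get_state(); print(s); print(ctrl.grip_point_offset)
a,d=ctrl.get_image("top"); np.save("top_d.npy",d); cv2.imwrite("pics/top.png",cv2.resize(a[...,::-1],(768,576),interpolation=cv2.INTER_CUBIC))
print(ctrl.camera_model("top"))
a,d=ctrl.get_image("scene"); cv2.imwrite("pics/scene.png",a[...,::-1])
E
```

```text
pics
{'time': 0.0, 'joint_positions': array([ 1.26606479,  0.32180994, -0.0700653 ,  1.4516869 ,  0.02261815,
        1.37079297, -0.05690042]), 'qd': array([ 0.00088413,  0.0013075 ,  0.00031044,  0.00098427,  0.00037993,
        0.00126566, -0.00011346]), 'joint_torque': array([-8.85932459e-04, -4.91290784e+01, -4.04230328e-01, -3.12524736e+01,
       -6.38586120e-02,  4.39903478e-02,  1.80799534e-04]), 'position': array([ 0.20363701, -0.61705614,  0.40366354]), 'tool_rot': array([-3.09991455e+00, -4.98429277e-01,  6.65799699e-04]), 'ft_force': array([-0.05675439,  0.34391998,  0.26893511]), 'torque': array([ 0.02527912,  0.0233809 , -0.05331801]), 'grip_force': 0.0, 'grip_width': 0.9980463446318352}
0.1635
{'vertical_fov': 44.292650801651064, 'cx': 259.93278542445233, 'cy': 191.89725629787242, 'k1': 0.03812973471724862, 'rvec': array([ 2.17630869, -2.12825393,  0.17847762]), 'tvec': array([-0.09748595,  0.58743877,  1.26192009])}
```

View pics/top.png

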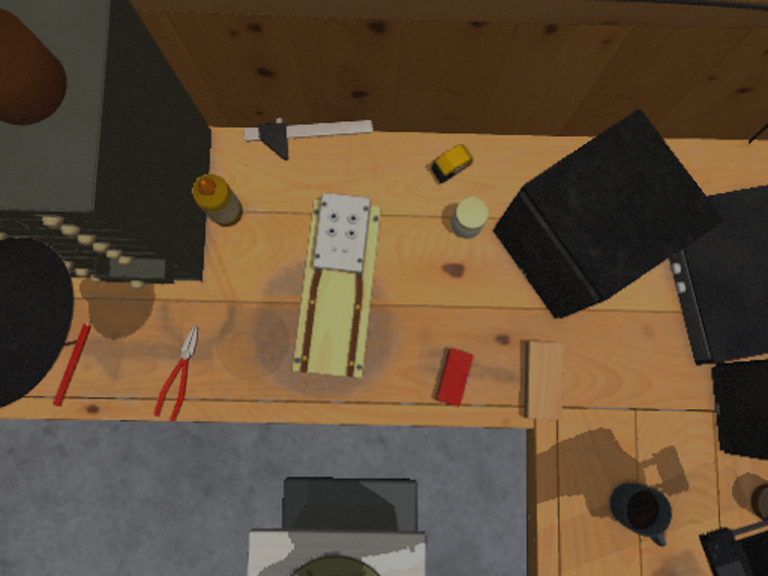

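View pics/scene.png

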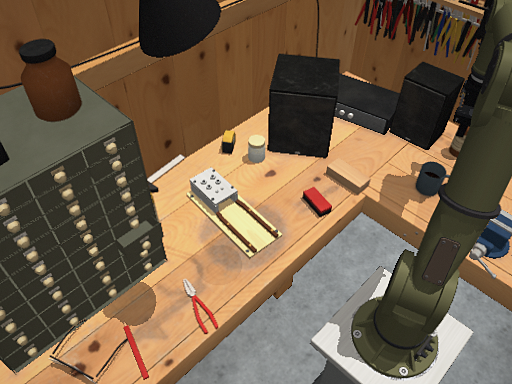

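The top view shows the offcut at about (545,380) in the enlarged picture, right of the bit box at (455,377). The jig mouth is near (338,270), with the guide running down to (330,375). The scene view agrees.

```bash
python3 - <<'E'
from h import *
a=cv2.imread("pics/top.png"); 
a,d=ctrl.get_image("top")
b=a[125:285,190:390,::-1]; cv2.imwrite("pics/crop.png",cv2.resize(b,(750,600),interpolation=cv2.INTER_CUBIC))
c=cam("top")
for n,u,v in [("off",545,380),("bit",455,377),("guide",333,322),("bridge",342,232),("jar",470,217),("glue",207,187)]:
    print(n,atd(c,u/1.5,v/1.5,d).round(4))
E
```

```text
off [ 0.4273 -0.3708  0.0379]
bit [ 0.429  -0.2067  0.0362]
guide [0.5274 0.0207 0.0087]
bridge [0.6873 0.0059 0.0678]
jar [ 0.7178 -0.227   0.082 ]
glue [0.7312 0.2263 0.1848]
```

View pics/crop.png

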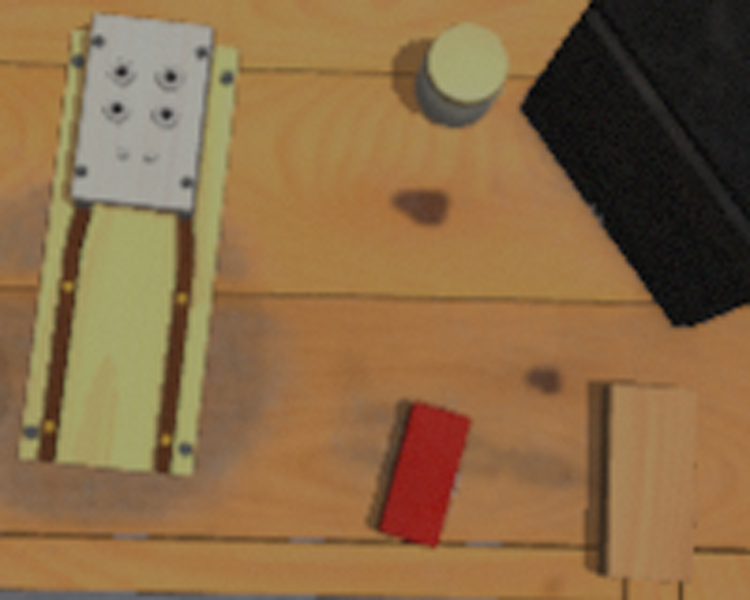

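The crop shows the offcut's top corners at about (610,383), (695,391), (690,581) and (606,577). The bridge top corners are (93,14), (213,29), (190,213) and (70,198). The base's near corners are (19,459) and (193,475).

```bash
python3 - <<'E'
from h import *
c=cam("top")
def P(L,z): return np.array([atz(c,190+(u+.5)/3.75-.5,125+(v+.5)/3.75-.5,z) for u,v in L])[:,:2]
def rep(n,p):
    e=[np.linalg.norm(p[i]-p[(i+1)%4]) for i in range(4)]
    ax=(p[0]+p[1]-p[2]-p[3]); print(n,"centre",p.mean(0).round(4),"edges",np.round(e,4),"ang",np.degrees(np.arctan2(ax[1],ax[0])).round(2))
rep("off",P([(610,383),(695,391),(690,581),(606,577)],.038))
rep("bridge",P([(93,14),(213,29),(190,213),(70,198)],.064))
rep("base",P([(72,28),(238,48),(193,475),(19,459)],.010))
p=P([(85,213),(187,213),(166,458),(47,449)],.022);print(p.round(4))
p=P([(67,287),(182,299),(166,440),(49,427)],.022);print(p.round(4), "strip mids dist 86")
rep("screws",p)
rep("bit",P([(413,402),(470,415),(436,547),(380,531)],.032))
s=ctrl.get_state(); print(R.from_rotvec(s["tool_rot"]).as_matrix().round(3))
E
```

```text
off centre [ 0.4276 -0.3699] edges [0.0626 0.1375 0.0607 0.1404] ang -2.13
bridge centre [0.688  0.0077] edges [0.0895 0.1392 0.0881 0.1391] ang -5.21
base centre [0.595  0.0155] edges [0.1288 0.3283 0.1297 0.3317] ang -4.6
[[ 0.6195  0.0502]
 [ 0.6213 -0.0264]
 [ 0.4378 -0.0159]
 [ 0.4425  0.0718]]
[[ 0.5631  0.0616]
 [ 0.556  -0.0244]
 [ 0.451  -0.0156]
 [ 0.4587  0.071 ]] strip mids dist 86
screws centre [0.5072 0.0232] edges [0.0864 0.1055 0.0869 0.1048] ang -4.96
bit centre [ 0.4304 -0.206 ] edges [0.043  0.0994 0.0423 0.0972] ang -14.1
[[ 0.95   0.313 -0.001]
 [ 0.313 -0.95   0.001]
 [-0.    -0.001 -1.   ]]
```

The manual's scale: shifts go in shares of 0.4 m and turns go in shares of 2 pi rad. Converting my numbers, 0.29 m is 0.725, -0.1645 m is -0.4113, 0.355 rad is 0.0565.

```bash
python3 -m inch '[{"pos":[0.075,-0.0425,0],"twist":0.0064,"jaw":1},{"pos":[0.1625,-0.0925,0.025],"twist":0.0127,"jaw":1},{"pos":[0.25,-0.1425,0.05],"twist":0.0191,"jaw":1},{"pos":[0.3375,-0.1925,0.075],"twist":0.0255,"jaw":1},{"pos":[0.425,-0.2425,0.1],"twist":0.0318,"jaw":1},{"pos":[0.5125,-0.2925,0.125],"twist":0.0398,"jaw":1},{"pos":[0.6,-0.3425,0.15],"twist":0.0477,"jaw":1},{"pos":[0.675,-0.3825,0.175],"twist":0.0541,"jaw":1},{"pos":[0.725,-0.4113,0.175],"twist":0.0565,"jaw":1},{"pos":[0.725,-0.4113,0.175],"twist":0.0565,"jaw":1},{"pos":[0.725,-0.4113,0.175],"twist":0.0565,"jaw":1},{"pos":[0.725,-0.4113,0.175],"twist":0.0565,"jaw":1}]'
python3 - <<'E'
from h import *
s=ctrl.get_state();print(s["position"],R.from_rotvec(s["tool_rot"]).as_matrix().round(4).tolist(),s["ft_force"])
c=cam("wrist");a,d=ctrl.get_image("wrist");np.save("w.npy",d)
cv2.imwrite("pics/w1.png",cv2.resize(a[...,::-1],(768,576),interpolation=cv2.INTER_CUBIC))
import pickle;pickle.dump(c,open("w1.pkl","wb"))
E
```

```text
time: 1.35
position: [0.4264, -0.3715, 0.3348]
tool_rot: [3.14, -0.06, -0.001]
ft_force: [0.4, -0.0, 0.4]
grip_width: 0.997
grip_force: 0.0
[ 0.42643663 -0.37151002  0.33477596] [[0.9993, -0.0383, -0.0006], [-0.0383, -0.9993, -0.0008], [-0.0006, 0.0008, -1.0]] [ 0.41839602 -0.01652222  0.37971568]
```

View pics/w1.png

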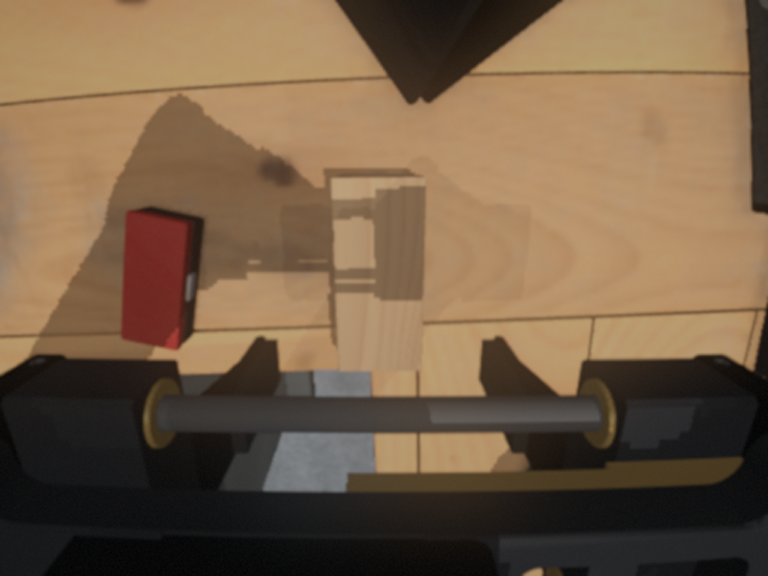

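The wrist view shows the offcut's top corners at (331,178), (425,178), (421,370) and (338,370), with the bit box clear on the left.

```bash
python3 - <<'E'
from h import *
import pickle;c=pickle.load(open("w1.pkl","rb"))
p=np.array([atz(c,(u+.5)/1.5-.5,(v+.5)/1.5-.5,.038) for u,v in [(331,178),(425,178),(421,370),(338,370)]])[:,:2]
e=[np.linalg.norm(p[i]-p[(i+1)%4]) for i in range(4)]
ax=(p[0]+p[1]-p[2]-p[3]); print(p.mean(0).round(4),np.round(e,4),np.degrees(np.arctan2(ax[1],ax[0])).round(2))
print(atz(c,276,64,0),atz(c,250,60,0))
E
```

```text
[ 0.4297 -0.3725] [0.0608 0.1384 0.0618 0.1383] -1.83
[ 0.55234825 -0.40223052  0.        ] [ 0.55728494 -0.37505881  0.        ]
```

To row units: 0.137 m is 0.3425, 0.002 m is 0.005.

```bash
python3 -m inch '[{"pos":[0.005,0,0.075],"jaw":1},{"pos":[0.005,0,0.15],"jaw":1},{"pos":[0.005,0,0.225],"jaw":1},{"pos":[0.005,0,0.2875],"jaw":1},{"pos":[0.005,0,0.325],"jaw":1},{"pos":[0.005,0,0.3425],"jaw":1},{"pos":[0.005,0,0.3425],"jaw":1},{"pos":[0.005,0,0.3425],"jaw":1}]' 25
python3 -m inch '[{"jaw":0},{"jaw":0},{"jaw":0},{"jaw":0},{"jaw":0},{"jaw":0},{"jaw":0},{"jaw":0}]' 25
```

```text
time: 2.2
position: [0.4299, -0.3708, 0.1989]
tool_rot: [3.14, -0.057, 0.002]
ft_force: [-0.6, -1.0, 0.3]
grip_width: 1.0
grip_force: 0.0
time: 3.0
position: [0.4296, -0.3705, 0.1982]
tool_rot: [3.14, -0.057, 0.001]
ft_force: [-0.0, -1.0, 4.4]
grip_width: 0.709
grip_force: 25.0
```

To row units: -0.11 m is -0.275, -0.09 m is -0.225.

```bash
python3 -m inch '[{"pos":[0,0,-0.025],"jaw":0},{"pos":[0,0,-0.075],"jaw":0},{"pos":[0,0,-0.15],"jaw":0},{"pos":[0,0,-0.225],"jaw":0},{"pos":[0,0,-0.275],"jaw":0},{"pos":[0,0,-0.275],"jaw":0},{"pos":[0,0,-0.275],"jaw":0}]'
python3 - <<'E'
from h import *
s=ctrl.get_state();p=s["position"];M=R.from_rotvec(s["tool_rot"]).as_matrix();print(p,M.round(4).tolist())
y=np.radians(-4.95);m=np.array([.619,.0136]);ex=np.array([np.cos(y),np.sin(y)])
t=np.r_[m-.105*ex,p[2]];print(t,M.T@(t-p), np.arctan2(M[1,0],M[0,0])-y)
E
```

```text
time: 3.7
position: [0.4293, -0.3699, 0.3072]
tool_rot: [-3.141, 0.057, 0.001]
ft_force: [-0.7, 0.2, -2.1]
grip_width: 0.713
grip_force: 25.0
[ 0.42926182 -0.36987993  0.30715875] [[0.9993, -0.0361, -0.0006], [-0.0361, -0.9993, 0.0005], [-0.0006, -0.0005, -1.0]]
[0.51439161 0.02266007 0.30715875] [ 7.09042151e-02 -3.95357184e-01  1.59237180e-04] 0.05028751519010983
```

To row units: -0.3955 m is -0.9888, -0.05 m is -0.125, 0.05 rad is 0.008.

```bash
python3 -m inch '[{"pos":[0,-0.05,0],"jaw":0},{"pos":[0.025,-0.125,0],"twist":0.0016,"jaw":0},{"pos":[0.05,-0.225,0],"twist":0.0032,"jaw":0},{"pos":[0.075,-0.325,0],"twist":0.0048,"jaw":0},{"pos":[0.0875,-0.425,0],"twist":0.0064,"jaw":0},{"pos":[0.1,-0.525,0],"twist":0.008,"jaw":0},{"pos":[0.125,-0.625,0],"twist":0.008,"jaw":0},{"pos":[0.15,-0.725,0],"twist":0.008,"jaw":0},{"pos":[0.1625,-0.825,0],"twist":0.008,"jaw":0},{"pos":[0.1775,-0.9,0],"twist":0.008,"jaw":0},{"pos":[0.1775,-0.95,0],"twist":0.008,"jaw":0},{"pos":[0.1775,-0.975,0],"twist":0.008,"jaw":0},{"pos":[0.1775,-0.9888,0],"twist":0.008,"jaw":0},{"pos":[0.1775,-0.9888,0],"twist":0.008,"jaw":0},{"pos":[0.1775,-0.9888,0],"twist":0.008,"jaw":0},{"pos":[0.1775,-0.9888,0],"twist":0.008,"jaw":0}]'
python3 - <<'E'
from h import *
s=ctrl.get_state();print(s["position"],s["tool_rot"],s["ft_force"])
c=cam("wrist");a,d=ctrl.get_image("wrist")
cv2.imwrite("pics/w2.png",cv2.resize(a[...,::-1],(768,576),interpolation=cv2.INTER_CUBIC))
import pickle;pickle.dump(c,open("w2.pkl","wb"))
E
```

```text
time: 5.3
position: [0.5147, 0.0211, 0.3076]
tool_rot: [3.138, -0.139, -0.0]
ft_force: [0.4, -0.1, -1.3]
grip_width: 0.712
grip_force: 25.0
[0.51474353 0.02108384 0.30756825] [ 3.13792817e+00 -1.38757729e-01 -4.74779640e-04] [ 0.43603562 -0.09097568 -1.32904579]
```

View pics/w2.png

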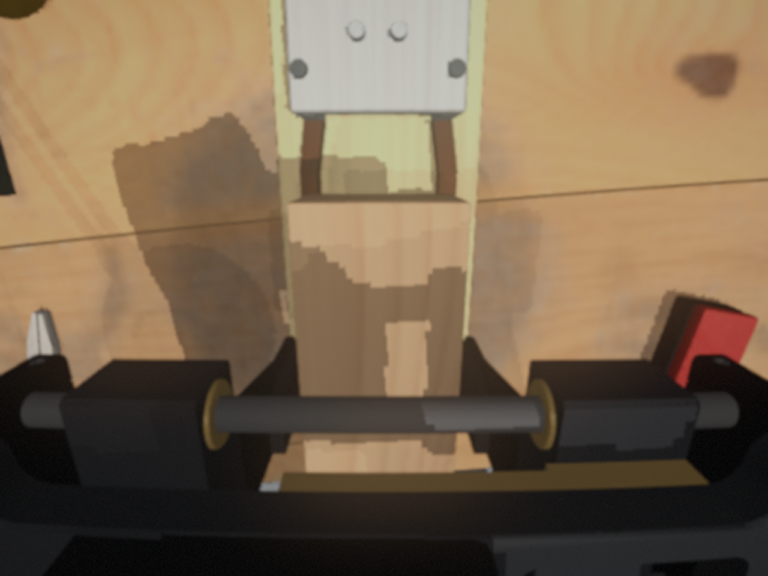

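The wrist view shows the held offcut with its front top corners at (288,203) and (470,203). The bridge's lower front corners are at (289,110) and (465,112), and the base's edges run (272,0)→(292,330) and (486,0)→(467,330).

```bash
python3 - <<'E'
from h import *
import pickle;c=pickle.load(open("w2.pkl","rb"))
f=lambda u,v,z:atz(c,(u+.5)/1.5-.5,(v+.5)/1.5-.5,z)[:2]
y=np.radians(-4.95);m=np.array([.619,.0136]);Q=np.array([[np.cos(y),np.sin(y)],[-np.sin(y),np.cos(y)]])
for n,u,v,z in [("brL",289,110,.064),("brR",465,112,.064),("base L0",272,5,.01),("L1",291,310,.01),("R0",485,5,.01),("R1",469,310,.01),("offL",288,203,.1476),("offR",470,203,.1476),("stripLin",321,180,.022),("stripRin",436,180,.022),("screwL",298,69,.064),("screwR",457,69,.064)]:
    p=f(u,v,z);print(n,p.round(4),"jig",(Q@(p-m)).round(4))
print("tcp jig",Q@(np.array([.5147,.0211])-m))
E
```

```text
brL [0.6264 0.0557] jig [0.0037 0.0426]
brR [ 0.6175 -0.0325] jig [ 0.0025 -0.046 ]
base L0 [0.693  0.0679] jig [0.069  0.0605]
L1 [0.5019 0.0843] jig [-0.1228  0.0604]
R0 [ 0.6818 -0.0579] jig [ 0.0687 -0.0658]
R1 [ 0.4905 -0.0421] jig [-0.1232 -0.0665]
offL [0.5868 0.0444] jig [-0.0348  0.0279]
offR [ 0.5814 -0.0161] jig [-0.0349 -0.0329]
stripLin [0.5894 0.0497] jig [-0.0326  0.0335]
stripRin [ 0.583  -0.0215] jig [-0.0328 -0.0381]
screwL [0.6448 0.0486] jig [0.0227 0.0371]
screwR [ 0.6379 -0.0293] jig [ 0.0225 -0.0411]
tcp jig [-0.10455815 -0.00152764]
```

To row units: 0.094 m is 0.235, 0.09 m is 0.225.

```bash
python3 -m inch '[{"pos":[0,0,0.05],"jaw":0},{"pos":[0,0,0.1125],"jaw":0},{"pos":[0,0,0.1625],"jaw":0},{"pos":[0,0,0.1875],"jaw":0},{"pos":[0,0,0.2],"jaw":0},{"pos":[0,0,0.2125],"jaw":0},{"pos":[0,0,0.225],"jaw":0},{"pos":[0,0,0.235],"jaw":0},{"pos":[0,0,0.235],"jaw":0},{"pos":[0,0,0.235],"jaw":0}]'; python3 -m inch '[{"pos":[0,0,0.0025],"jaw":0},{"pos":[0,0,0.005],"jaw":0},{"pos":[0,0,0.0075],"jaw":0},{"pos":[0,0,0.01],"jaw":0},{"pos":[0,0,0.0113],"jaw":0},{"pos":[0,0,0.0113],"jaw":0},{"pos":[0,0,0.0113],"jaw":0}]'
```

```text
time: 6.35
position: [0.5149, 0.0225, 0.214]
tool_rot: [3.139, -0.135, 0.001]
ft_force: [-0.0, -0.1, -1.7]
grip_width: 0.707
grip_force: 25.0
time: 7.05
position: [0.5148, 0.0224, 0.2092]
tool_rot: [3.139, -0.135, -0.0]
ft_force: [0.2, -0.8, -1.8]
grip_width: 0.711
grip_force: 25.0
```

To row units: 0.0012 m is 0.003, 0.0007 m is 0.0018.

```bash
python3 -m inch '[{"pos":[0,0,0.0018],"jaw":0},{"pos":[0,0,0.003],"jaw":0},{"pos":[0,0,0.003],"jaw":0},{"pos":[0,0,0.003],"jaw":0}]';  python3 -m inch '[{"jaw":0.85},{"jaw":1},{"jaw":1},{"jaw":1},{"jaw":1}]'
```

```text
time: 7.45
position: [0.5148, 0.0225, 0.2082]
tool_rot: [3.139, -0.135, 0.0]
ft_force: [-1.2, 0.1, 0.7]
grip_width: 0.708
grip_force: 25.0
time: 7.95
position: [0.5148, 0.0224, 0.208]
tool_rot: [3.139, -0.135, 0.0]
ft_force: [0.4, -0.2, -0.3]
grip_width: 0.987
grip_force: 0.0
```

To row units: 0.025 m is 0.0625, 0.005 m is 0.0125.

```bash
python3 -m inch '[{"jaw":0},{"jaw":0},{"jaw":0},{"jaw":0},{"pos":[0,0,-0.0008],"jaw":0},{"pos":[0.0125,0,-0.0008],"jaw":0},{"pos":[0.025,0,-0.0008],"jaw":0},{"pos":[0.0375,0,-0.0008],"jaw":0},{"pos":[0.05,0,-0.0008],"jaw":0},{"pos":[0.0625,0,-0.0008],"jaw":0},{"pos":[0.0625,0,-0.0008],"jaw":0},{"pos":[0.0625,0,-0.0008],"jaw":0}]' 10; python3 -m inch '[{"jaw":1},{"jaw":1},{"jaw":1},{"jaw":1},{"pos":[0,0,-0.075],"jaw":1},{"pos":[0,0,-0.15],"jaw":1},{"pos":[-0.05,0,-0.225],"jaw":1},{"pos":[-0.15,0,-0.25],"jaw":0.5},{"pos":[-0.225,0,-0.25],"jaw":0},{"pos":[-0.225,0,-0.25],"jaw":0},{"pos":[-0.225,0,-0.25],"jaw":0}]'
python3 - <<'E'
from h import *
s=ctrl.get_state();print(s["position"],s["tool_rot"],s["ft_force"])
c=cam("wrist");a,d=ctrl.get_image("wrist")
cv2.imwrite("pics/w3.png",cv2.resize(a[...,::-1],(768,576),interpolation=cv2.INTER_CUBIC))
import pickle;pickle.dump(c,open("w3.pkl","wb"))
E
```

```text
time: 9.15
position: [0.5397, 0.0203, 0.2082]
tool_rot: [-3.139, 0.135, 0.001]
ft_force: [-0.7, 0.7, -1.8]
grip_width: 0.713
grip_force: 10.0
time: 10.25
position: [0.4499, 0.028, 0.3088]
tool_rot: [3.137, -0.135, 0.003]
ft_force: [0.5, -0.6, -0.5]
grip_width: 0.72
grip_force: 0.0
[0.44991094 0.02797129 0.30877731] [ 3.13746236e+00 -1.35337839e-01  2.73204629e-03] [ 0.46678936 -0.58234592 -0.48080017]
```

View pics/w3.png

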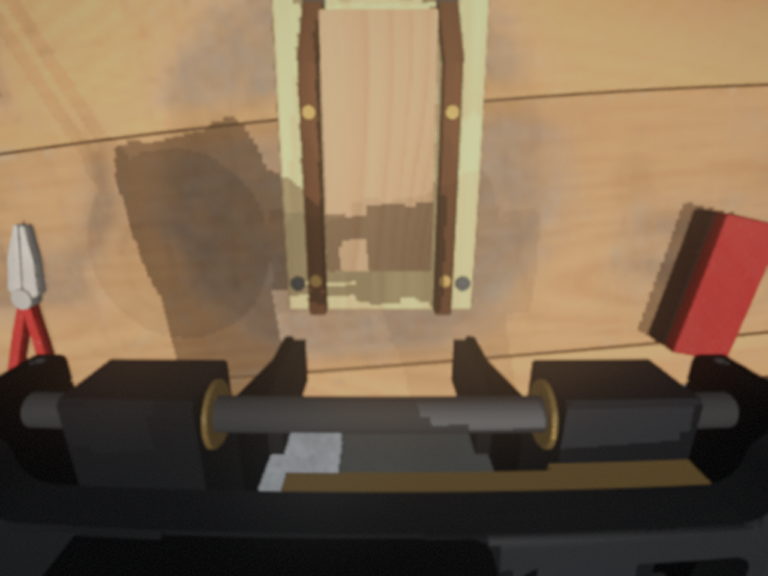

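The offcut lies straight in the guide, with rear top corners at about (326,271) and (434,271). The base's near corners are (291,308) and (470,308).

```bash
python3 - <<'E'
from h import *
import pickle;c=pickle.load(open("w3.pkl","rb"))
f=lambda u,v,z:atz(c,(u+.5)/1.5-.5,(v+.5)/1.5-.5,z)[:2]
y=np.radians(-4.95);m=np.array([.619,.0136]);Q=np.array([[np.cos(y),np.sin(y)],[-np.sin(y),np.cos(y)]])
for n,u,v,z in [("FL",320,9,.048),("FR",439,9,.048),("RL",326,271,.048),("RR",434,271,.048),("bL",291,308,.01),("bR",470,308,.01),("s",309,112,.022),("s",453,112,.022),("s",316,281,.022),("s",445,281,.022)]:
    p=f(u,v,z);print(n,p.round(4),"jig",(Q@(p-m)).round(4))
print("tcp jig",Q@(np.array([.4499,.028])-m))
E
```

```text
FL [0.6116 0.0433] jig [-0.0099  0.029 ]
FR [ 0.6064 -0.0177] jig [-0.0099 -0.0323]
RL [0.4729 0.0569] jig [-0.1493  0.0305]
RR [ 0.4672 -0.0076] jig [-0.1494 -0.0343]
bL [0.4386 0.091 ] jig [-0.1864  0.0616]
bR [ 0.4274 -0.0364] jig [-0.1866 -0.0664]
s [0.5654 0.0591] jig [-0.0573  0.0407]
s [ 0.5579 -0.0272] jig [-0.0574 -0.0459]
s [0.4602 0.0684] jig [-0.163   0.0409]
s [ 0.4526 -0.0177] jig [-0.1631 -0.0455]
tcp jig [-0.16971184 -0.00024473]
```

To row units: 0.111 m is 0.2775, 0.108 m is 0.27.

```bash
python3 -c "
from h import *
print(np.array(ctrl.camera_model('wrist')['hand_eye']).round(3))"
python3 -m inch '[{"pos":[-0.03,0.0038,0],"jaw":0},{"pos":[-0.03,0.0038,0],"jaw":0},{"pos":[-0.03,0.0038,0.075],"jaw":0},{"pos":[-0.03,0.0038,0.15],"jaw":0},{"pos":[-0.03,0.0038,0.2125],"jaw":0},{"pos":[-0.03,0.0038,0.25],"jaw":0},{"pos":[-0.03,0.0038,0.27],"jaw":0},{"pos":[-0.03,0.0038,0.2775],"jaw":0},{"pos":[-0.03,0.0038,0.2775],"jaw":0},{"pos":[-0.03,0.0038,0.2775],"jaw":0},{"pos":[-0.03,0.0038,0.2775],"jaw":0}]'
python3 -c "
from h import *
s=ctrl.get_state();print(s['position'],s['ft_force'],R.from_rotvec(s['tool_rot']).as_matrix().round(4).tolist())"
```

```text
[[-0.001 -0.955 -0.297  0.083]
 [ 1.    -0.001  0.001  0.001]
 [-0.001 -0.297  0.955  0.02 ]
 [ 0.     0.     0.     1.   ]]
time: 11.4
position: [0.4385, 0.0276, 0.1981]
tool_rot: [3.138, -0.135, 0.003]
ft_force: [0.0, 0.1, 0.2]
grip_width: 0.007
grip_force: 0.0
[0.43848575 0.02759055 0.198128  ] [0.02385814 0.14658569 0.21504674] [[0.9963, -0.0861, 0.0018], [-0.0861, -0.9963, -0.0004], [0.0018, 0.0002, -1.0]]
```

To row units: 0.008 m is 0.02, 0.006 m is 0.015.

```bash
g(){ grep -E "time|position|ft_force" | tr '\n' ' '; echo; }
python3 -m inch '[{"pos":[0.005,0,0],"jaw":0},{"pos":[0.01,0,0],"jaw":0},{"pos":[0.015,0,0],"jaw":0},{"pos":[0.02,0,0],"jaw":0},{"pos":[0.02,0,0],"jaw":0}]' | g
python3 -m inch '[{"pos":[0.0025,0,0],"jaw":0},{"pos":[0.005,0,0],"jaw":0},{"pos":[0.0075,0,0],"jaw":0},{"pos":[0.01,0,0],"jaw":0}]' | g
python3 -m inch '[{"pos":[0.0025,0,0],"jaw":0},{"pos":[0.005,0,0],"jaw":0},{"pos":[0.0075,0,0],"jaw":0},{"pos":[0.01,0,0],"jaw":0}]' | g
python3 -m inch '[{"pos":[0.0025,0,0],"jaw":0},{"pos":[0.005,0,0],"jaw":0},{"pos":[0.0075,0,0],"jaw":0},{"pos":[0.01,0,0],"jaw":0}]' | g
python3 -m inch '[{"pos":[0.0025,0,0],"jaw":0},{"pos":[0.005,0,0],"jaw":0},{"pos":[0.0075,0,0],"jaw":0},{"pos":[0.01,0,0],"jaw":0}]' | g
```

```text
time: 11.9 position: [0.4462, 0.0268, 0.1974] ft_force: [-0.5, -0.6, -0.8] 
time: 12.3 position: [0.45, 0.0265, 0.1973] ft_force: [1.0, -0.4, -0.1] 
time: 12.7 position: [0.454, 0.0262, 0.1973] ft_force: [-0.2, -0.4, 0.3] 
time: 13.1 position: [0.4579, 0.0258, 0.1973] ft_force: [-2.1, 0.7, 0.9] 
time: 13.5 position: [0.462, 0.0255, 0.1972] ft_force: [-0.7, 0.2, -1.0]
```

To row units: 0.008 m is 0.02, 0.007 m is 0.0175.

```bash
g(){ grep -E "time|position|ft_force" | tr '\n' ' '; echo; }
python3 -m inch '[{"pos":[0.0025,0,0],"jaw":0},{"pos":[0.005,0,0],"jaw":0},{"pos":[0.0075,0,0],"jaw":0},{"pos":[0.01,0,0],"jaw":0},{"pos":[0.0125,0,0],"jaw":0},{"pos":[0.015,0,0],"jaw":0},{"pos":[0.0175,0,0],"jaw":0},{"pos":[0.02,0,0],"jaw":0}]' | g
python3 -m inch '[{"pos":[0.0025,0,0],"jaw":0},{"pos":[0.005,0,0],"jaw":0},{"pos":[0.0075,0,0],"jaw":0},{"pos":[0.01,0,0],"jaw":0},{"pos":[0.0125,0,0],"jaw":0},{"pos":[0.015,0,0],"jaw":0}]' | g
python3 -m inch '[{"pos":[0.0025,0,0],"jaw":0},{"pos":[0.005,0,0],"jaw":0},{"pos":[0.0075,0,0],"jaw":0},{"pos":[0.01,0,0],"jaw":0},{"pos":[0.0125,0,0],"jaw":0}]' | g
python3 -m inch '[{"pos":[0.0025,0,0],"jaw":0},{"pos":[0.005,0,0],"jaw":0},{"pos":[0.0075,0,0],"jaw":0},{"pos":[0.01,0,0],"jaw":0},{"pos":[0.0125,0,0],"jaw":0}]' | g
```

```text
time: 14.3 position: [0.4699, 0.0248, 0.1973] ft_force: [-0.3, 0.5, -0.1] 
time: 14.9 position: [0.4759, 0.0243, 0.1973] ft_force: [-0.1, 0.4, -0.7] 
time: 15.4 position: [0.4809, 0.0239, 0.1973] ft_force: [-2.3, 0.3, -0.1] 
time: 15.9 position: [0.4836, 0.0238, 0.1968] ft_force: [-12.6, 1.6, 9.5]
```

To row units: -0.001 m is -0.0025, -0.0005 m is -0.0013.

```bash
g(){ grep -E "time|position|ft_force" | tr '\n' ' '; echo; }
python3 -m inch '[{"pos":[0,0,-0.0013],"jaw":0},{"pos":[0,0,-0.0025],"jaw":0},{"pos":[0,0,-0.0025],"jaw":0}]' | g
python3 -m inch '[{"pos":[0.0025,0,-0.0008],"jaw":0},{"pos":[0.005,0,-0.0015],"jaw":0},{"pos":[0.005,0,-0.0015],"jaw":0}]' | g
```

```text
time: 16.2 position: [0.4837, 0.0236, 0.1971] ft_force: [-7.5, -0.0, 0.0] 
time: 16.5 position: [0.4846, 0.0235, 0.197] ft_force: [-9.8, 0.4, 1.1]
```

To row units: 0.002 m is 0.005, 0.001 m is 0.0025.

```bash
g(){ grep -E "time|position|ft_force" | tr '\n' ' '; echo; }
for i in 1; do python3 -m inch '[{"pos":[0.0025,0,-0.0005],"jaw":0},{"pos":[0.005,0,-0.001],"jaw":0},{"pos":[0.005,0,-0.001],"jaw":0}]' | g; done
python3 -m inch '[{"pos":[0.0025,0,-0.0005],"jaw":0},{"pos":[0.005,0,-0.001],"jaw":0},{"pos":[0.005,0,-0.001],"jaw":0}]' | g
python3 -m inch '[{"pos":[0.0025,0,0],"jaw":0},{"pos":[0.005,0,0],"jaw":0},{"pos":[0.005,0,0],"jaw":0}]' | g
```

```text
time: 16.8 position: [0.4864, 0.0233, 0.1973] ft_force: [-9.6, 1.1, -0.3] 
time: 17.1 position: [0.4884, 0.0231, 0.1976] ft_force: [-9.7, 1.1, 0.3] 
time: 17.4 position: [0.4903, 0.023, 0.1976] ft_force: [-9.9, 0.8, 0.5]
```

To row units: 0.004 m is 0.01, 0.003 m is 0.0075.

```bash
g(){ grep -E "time|position|ft_force" | tr '\n' ' '; echo; }
python3 -m inch '[{"pos":[0.0025,0,0],"jaw":0},{"pos":[0.005,0,0],"jaw":0},{"pos":[0.0075,0,0],"jaw":0},{"pos":[0.01,0,0],"jaw":0}]' | g
python3 -m inch '[{"pos":[0.0025,0,0],"jaw":0},{"pos":[0.005,0,0],"jaw":0},{"pos":[0.0075,0,0],"jaw":0},{"pos":[0.01,0,0],"jaw":0}]' | g
python3 -m inch '[{"pos":[0.0025,0,0],"jaw":0},{"pos":[0.005,0,0],"jaw":0},{"pos":[0.0075,0,0],"jaw":0},{"pos":[0.01,0,0],"jaw":0}]' | g
python3 -m inch '[{"pos":[0.0025,0,0],"jaw":0},{"pos":[0.005,0,0],"jaw":0},{"pos":[0.0075,0,0],"jaw":0},{"pos":[0.01,0,0],"jaw":0}]' | g
python3 -m inch '[{"pos":[0.0025,0,0],"jaw":0},{"pos":[0.005,0,0],"jaw":0},{"pos":[0.0075,0,0],"jaw":0},{"pos":[0.01,0,0],"jaw":0}]' | g
```

```text
time: 17.8 position: [0.4941, 0.0227, 0.1975] ft_force: [-10.8, 1.1, 0.6] 
time: 18.2 position: [0.498, 0.0223, 0.1974] ft_force: [-11.4, 0.6, 0.6] 
time: 18.6 position: [0.5025, 0.022, 0.1977] ft_force: [-9.1, -0.5, 0.2] 
time: 19.0 position: [0.5065, 0.0216, 0.1977] ft_force: [-9.6, 0.8, -0.1] 
time: 19.4 position: [0.5105, 0.0213, 0.1976] ft_force: [-10.1, 0.9, -2.2]
```

To row units: 0.004 m is 0.01, 0.003 m is 0.0075.

```bash
g(){ grep -E "time|position|ft_force" | tr '\n' ' '; echo; }
python3 -m inch '[{"pos":[0.0025,0,0],"jaw":0},{"pos":[0.005,0,0],"jaw":0},{"pos":[0.0075,0,0],"jaw":0},{"pos":[0.01,0,0],"jaw":0}]' | g
python3 -m inch '[{"pos":[0.0025,0,0],"jaw":0},{"pos":[0.005,0,0],"jaw":0},{"pos":[0.0075,0,0],"jaw":0},{"pos":[0.01,0,0],"jaw":0}]' | g
python3 -m inch '[{"pos":[0.0025,0,0],"jaw":0},{"pos":[0.005,0,0],"jaw":0},{"pos":[0.0075,0,0],"jaw":0},{"pos":[0.01,0,0],"jaw":0}]' | g
python3 -m inch '[{"pos":[0.0025,0,0],"jaw":0},{"pos":[0.005,0,0],"jaw":0},{"pos":[0.0075,0,0],"jaw":0},{"pos":[0.01,0,0],"jaw":0}]' | g
python3 -m inch '[{"pos":[0.0013,0,0],"jaw":0},{"pos":[0.0025,0,0],"jaw":0},{"pos":[0.0038,0,0],"jaw":0},{"pos":[0.005,0,0],"jaw":0}]' | g
python3 -m inch '[{"pos":[0.0013,0,0],"jaw":0},{"pos":[0.0025,0,0],"jaw":0},{"pos":[0.0038,0,0],"jaw":0},{"pos":[0.005,0,0],"jaw":0}]' | g
```

```text
time: 19.8 position: [0.5145, 0.0209, 0.1976] ft_force: [-9.6, 0.2, 0.3] 
time: 20.2 position: [0.5185, 0.0206, 0.1976] ft_force: [-8.6, 0.3, -0.8] 
time: 20.6 position: [0.5225, 0.0202, 0.1976] ft_force: [-9.7, 1.4, -0.9] 
time: 21.0 position: [0.5265, 0.0199, 0.1975] ft_force: [-9.0, 1.0, -0.8] 
time: 21.4 position: [0.5285, 0.0197, 0.1975] ft_force: [-8.5, 1.9, -1.2] 
time: 21.8 position: [0.5305, 0.0195, 0.1975] ft_force: [-8.7, 0.7, -1.6]
```

To row units: 0.001 m is 0.0025, 0.0005 m is 0.0013.

```bash
g(){ grep -E "time|position|ft_force" | tr '\n' ' '; echo; }
python3 -m inch '[{"pos":[0.0013,0,0],"jaw":0},{"pos":[0.0025,0,0],"jaw":0},{"pos":[0.0025,0,0],"jaw":0}]' | g
python3 -m inch '[{"pos":[0.0013,0,0],"jaw":0},{"pos":[0.0025,0,0],"jaw":0},{"pos":[0.0025,0,0],"jaw":0}]' | g
python3 -m inch '[{"pos":[0.0013,0,0],"jaw":0},{"pos":[0.0025,0,0],"jaw":0},{"pos":[0.0025,0,0],"jaw":0}]' | g
python3 -m inch '[{"pos":[0.0013,0,0],"jaw":0},{"pos":[0.0025,0,0],"jaw":0},{"pos":[0.0025,0,0],"jaw":0}]' | g
python3 -m inch '[{"pos":[0.0013,0,0],"jaw":0},{"pos":[0.0025,0,0],"jaw":0},{"pos":[0.0025,0,0],"jaw":0}]' | g
```

```text
time: 22.1 position: [0.5316, 0.0194, 0.1975] ft_force: [-8.3, -0.1, -0.7] 
time: 22.4 position: [0.5326, 0.0193, 0.1975] ft_force: [-8.5, 1.5, -0.6] 
time: 22.7 position: [0.5336, 0.0193, 0.1975] ft_force: [-8.7, 0.4, -2.2] 
time: 23.0 position: [0.5346, 0.0192, 0.1975] ft_force: [-8.7, 0.6, -1.1] 
time: 23.3 position: [0.5356, 0.0191, 0.1975] ft_force: [-9.2, 1.7, -1.7]
```

```bash
g(){ grep -E "time|position|ft_force" | tr '\n' ' '; echo; }
python3 -m inch '[{"pos":[0.0013,0,0],"jaw":0},{"pos":[0.0025,0,0],"jaw":0},{"pos":[0.0025,0,0],"jaw":0}]' | g
python3 -m inch '[{"pos":[0.0013,0,0],"jaw":0},{"pos":[0.0025,0,0],"jaw":0},{"pos":[0.0025,0,0],"jaw":0}]' | g
python3 -m inch '[{"pos":[0.0013,0,0],"jaw":0},{"pos":[0.0025,0,0],"jaw":0},{"pos":[0.0025,0,0],"jaw":0}]' | g
python3 -m inch '[{"pos":[0.0013,0,0],"jaw":0},{"pos":[0.0025,0,0],"jaw":0},{"pos":[0.0025,0,0],"jaw":0}]' | g
python3 -m inch '[{"pos":[0.0013,0,0],"jaw":0},{"pos":[0.0025,0,0],"jaw":0},{"pos":[0.0025,0,0],"jaw":0}]' | g
```

```text
time: 23.6 position: [0.5366, 0.019, 0.1975] ft_force: [-9.1, 0.9, -0.5] 
time: 23.9 position: [0.5376, 0.0189, 0.1975] ft_force: [-8.3, 0.3, -2.0] 
time: 24.2 position: [0.5386, 0.0188, 0.1975] ft_force: [-9.2, 0.6, -2.0] 
time: 24.5 position: [0.5396, 0.0187, 0.1975] ft_force: [-8.3, 0.3, -1.5] 
time: 24.8 position: [0.5406, 0.0186, 0.1975] ft_force: [-8.1, 0.4, -1.3]
```

To row units: 0.001 m is 0.0025, 0.0005 m is 0.0013.

```bash
g(){ grep -E "time|position|ft_force" | tr '\n' ' '; echo; }
python3 -m inch '[{"pos":[0.0013,0,0],"jaw":0},{"pos":[0.0025,0,0],"jaw":0},{"pos":[0.0025,0,0],"jaw":0}]' | g
python3 -m inch '[{"pos":[0.0013,0,0],"jaw":0},{"pos":[0.0025,0,0],"jaw":0},{"pos":[0.0025,0,0],"jaw":0}]' | g
python3 -m inch '[{"pos":[0.0013,0,0],"jaw":0},{"pos":[0.0025,0,0],"jaw":0},{"pos":[0.0025,0,0],"jaw":0}]' | g
python3 -m inch '[{"pos":[0.0013,0,0],"jaw":0},{"pos":[0.0025,0,0],"jaw":0},{"pos":[0.0025,0,0],"jaw":0}]' | g
python3 -m inch '[{"pos":[0.0013,0,0],"jaw":0},{"pos":[0.0025,0,0],"jaw":0},{"pos":[0.0025,0,0],"jaw":0}]' | g
```

```text
time: 25.1 position: [0.5416, 0.0185, 0.1975] ft_force: [-8.2, 1.0, -1.9] 
time: 25.4 position: [0.5426, 0.0185, 0.1974] ft_force: [-8.9, 1.4, -2.2] 
time: 25.7 position: [0.5436, 0.0184, 0.1974] ft_force: [-8.5, 1.2, -1.8] 
time: 26.0 position: [0.5446, 0.0183, 0.1975] ft_force: [-8.7, 0.7, -1.0] 
time: 26.3 position: [0.5456, 0.0182, 0.1974] ft_force: [-8.1, 0.3, -1.7]
```

To row units: 0.001 m is 0.0025, 0.0005 m is 0.0013.

```bash
g(){ grep -E "time|position|ft_force" | tr '\n' ' '; echo; }
python3 -m inch '[{"pos":[0.0013,0,0],"jaw":0},{"pos":[0.0025,0,0],"jaw":0},{"pos":[0.0025,0,0],"jaw":0}]' | g
python3 -m inch '[{"pos":[0.0013,0,0],"jaw":0},{"pos":[0.0025,0,0],"jaw":0},{"pos":[0.0025,0,0],"jaw":0}]' | g
python3 -m inch '[{"pos":[0.0013,0,0],"jaw":0},{"pos":[0.0025,0,0],"jaw":0},{"pos":[0.0025,0,0],"jaw":0}]' | g
python3 -m inch '[{"pos":[0.0013,0,0],"jaw":0},{"pos":[0.0025,0,0],"jaw":0},{"pos":[0.0025,0,0],"jaw":0}]' | g
python3 -m inch '[{"pos":[0.0013,0,0],"jaw":0},{"pos":[0.0025,0,0],"jaw":0},{"pos":[0.0025,0,0],"jaw":0}]' | g
```

```text
time: 26.6 position: [0.5466, 0.0181, 0.1974] ft_force: [-8.3, -0.6, -2.0] 
time: 26.9 position: [0.5476, 0.018, 0.1974] ft_force: [-7.9, 1.1, -2.9] 
time: 27.2 position: [0.5487, 0.0179, 0.1974] ft_force: [-8.3, 0.5, -1.3] 
time: 27.5 position: [0.5496, 0.0178, 0.1974] ft_force: [-8.1, 1.1, -2.7] 
time: 27.8 position: [0.5507, 0.0177, 0.1974] ft_force: [-7.8, 0.5, -2.4]
```

To row units: 0.001 m is 0.0025, 0.0005 m is 0.0013.

```bash
g(){ grep -E "time|position|ft_force" | tr '\n' ' '; echo; }
python3 -m inch '[{"pos":[0.0013,0,0],"jaw":0},{"pos":[0.0025,0,0],"jaw":0},{"pos":[0.0025,0,0],"jaw":0}]' | g
python3 -m inch '[{"pos":[0.0013,0,0],"jaw":0},{"pos":[0.0025,0,0],"jaw":0},{"pos":[0.0025,0,0],"jaw":0}]' | g
python3 -m inch '[{"pos":[0.0013,0,0],"jaw":0},{"pos":[0.0025,0,0],"jaw":0},{"pos":[0.0025,0,0],"jaw":0}]' | g
python3 -m inch '[{"pos":[0.0013,0,0],"jaw":0},{"pos":[0.0025,0,0],"jaw":0},{"pos":[0.0025,0,0],"jaw":0}]' | g
python3 -m inch '[{"pos":[0.0013,0,0],"jaw":0},{"pos":[0.0025,0,0],"jaw":0},{"pos":[0.0025,0,0],"jaw":0}]' | g
```

```text
time: 28.1 position: [0.5516, 0.0177, 0.1974] ft_force: [-8.2, 0.4, -1.7] 
time: 28.4 position: [0.5527, 0.0176, 0.1974] ft_force: [-8.8, 0.4, -2.9] 
time: 28.7 position: [0.5536, 0.0175, 0.1974] ft_force: [-7.6, -0.3, -2.0] 
time: 29.0 position: [0.5547, 0.0174, 0.1974] ft_force: [-8.1, -0.4, -2.8] 
time: 29.3 position: [0.5557, 0.0173, 0.1974] ft_force: [-8.1, 0.5, -2.6]
```

To row units: 0.001 m is 0.0025, 0.0005 m is 0.0013.

```bash
g(){ grep -E "time|position|ft_force" | tr '\n' ' '; echo; }
python3 -m inch '[{"pos":[0.0013,0,0],"jaw":0},{"pos":[0.0025,0,0],"jaw":0},{"pos":[0.0025,0,0],"jaw":0}]' | g
python3 -m inch '[{"pos":[0.0013,0,0],"jaw":0},{"pos":[0.0025,0,0],"jaw":0},{"pos":[0.0025,0,0],"jaw":0}]' | g
python3 -m inch '[{"pos":[0.0013,0,0],"jaw":0},{"pos":[0.0025,0,0],"jaw":0},{"pos":[0.0025,0,0],"jaw":0}]' | g
python3 -m inch '[{"pos":[0.0013,0,0],"jaw":0},{"pos":[0.0025,0,0],"jaw":0},{"pos":[0.0025,0,0],"jaw":0}]' | g
python3 -m inch '[{"pos":[0.0013,0,0],"jaw":0},{"pos":[0.0025,0,0],"jaw":0},{"pos":[0.0025,0,0],"jaw":0}]' | g
```

```text
time: 29.6 position: [0.5565, 0.0173, 0.1973] ft_force: [-8.2, 0.9, -1.8] 
time: 29.9 position: [0.5569, 0.0173, 0.197] ft_force: [-9.9, 1.7, -1.0] 
time: 30.2 position: [0.5572, 0.0173, 0.197] ft_force: [-13.6, 0.4, 1.3] 
time: 30.5 position: [0.5576, 0.0174, 0.197] ft_force: [-16.0, 1.3, 4.0] 
time: 30.8 position: [0.558, 0.0174, 0.197] ft_force: [-19.0, 1.1, 6.9]
```

```bash
python3 -c "
from h import *
s=ctrl.get_state();print(s['position'],s['ft_force'],s['torque'],R.from_rotvec(s['tool_rot']).as_matrix().round(4).tolist(),s['joint_positions'])
c=cam('wrist');a,d=ctrl.get_image('wrist');cv2.imwrite('pics/w4.png',cv2.resize(a[...,::-1],(768,576)))
a,d=ctrl.get_image('scene');cv2.imwrite('pics/s4.png',cv2.resize(a[150:290,150:330,::-1],(720,560),interpolation=cv2.INTER_CUBIC))
"
python3 -m inch '[{"pos":[-0.005,0,0],"jaw":0},{"pos":[-0.01,0,0],"jaw":0},{"pos":[-0.01,0,0],"jaw":0}]'
python3 -c "
from h import *
s=ctrl.get_state();print(s['position'],s['ft_force'],s['torque'])"
```

```text
[0.55796003 0.01736462 0.19697813] [-18.97619577   1.1442441    6.92251446] [0.24432644 3.82573805 0.00513421] [[0.9962, -0.0855, -0.0185], [-0.0855, -0.9963, -0.001], [-0.0184, 0.0026, -0.9998]] [ 0.36884652  0.38016245 -0.52069638  1.87059568  0.22450576  0.96809681
 -1.90909071]
time: 31.2
position: [0.5565, 0.0172, 0.1974]
tool_rot: [3.138, -0.135, -0.015]
ft_force: [-8.1, 0.6, -2.8]
grip_width: 0.005
grip_force: 3.9
[0.55648702 0.01724569 0.19737294] [-8.14020351  0.63290686 -2.83218729] [0.19315627 1.67850887 0.01702322]
```

View pics/s4.png

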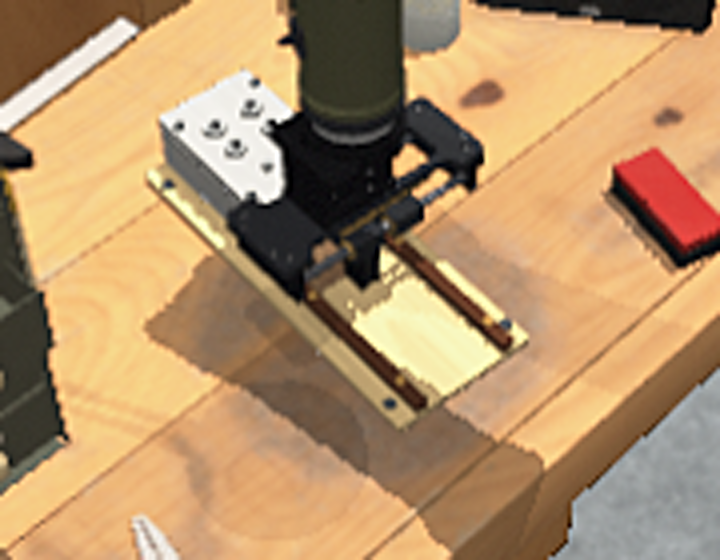

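View pics/w4.png

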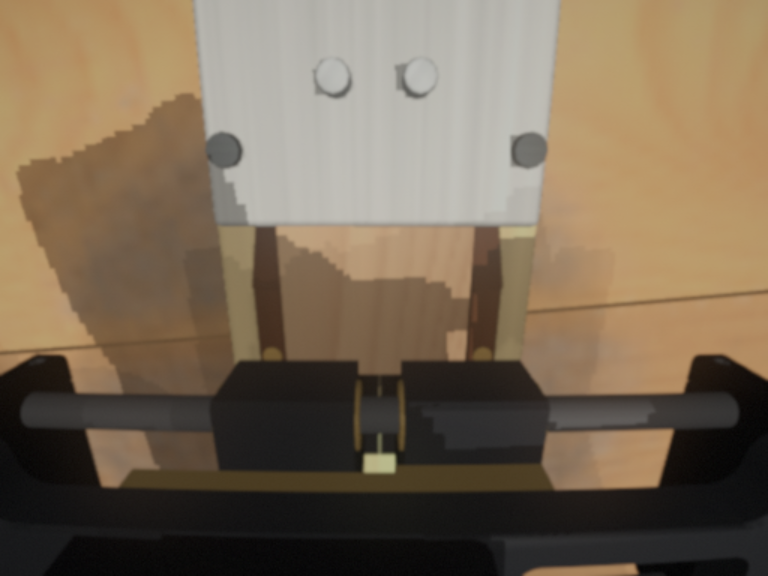

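The scene and wrist views show the gripper clear of the bridge (front edge at row 225 in the wrist picture), so only the closed fingertips touch, on the block. The force climbs as it did at the shoe entry, with a growing downward push. I'll unload the vertical force while pressing.

The manual's scale: shifts go in shares of 0.4 m and turns go in shares of 2 pi rad. Converting my numbers, 0.001 m is 0.0025, -0.0003 m is -0.0008.

```bash
g(){ grep -E "time|position|ft_force" | tr '\n' ' '; echo; }
python3 -m inch '[{"pos":[0.0025,0,-0.0008],"jaw":0},{"pos":[0.0025,0,-0.0008],"jaw":0},{"pos":[0.0025,0,-0.0008],"jaw":0}]' | g
python3 -m inch '[{"pos":[0.0025,0,-0.0008],"jaw":0},{"pos":[0.0025,0,-0.0008],"jaw":0},{"pos":[0.0025,0,-0.0008],"jaw":0}]' | g
python3 -c "
from h import *
s=ctrl.get_state();T=R.from_rotvec(s['tool_rot']).as_matrix();print('tip',s['position']+T[:,2]*.182, T[:,2])"
```

```text
time: 31.5 position: [0.5569, 0.0173, 0.1973] ft_force: [-10.5, 0.6, -2.4] 
time: 31.8 position: [0.5575, 0.0172, 0.1973] ft_force: [-10.9, 0.6, -1.9] 
tip [0.55511575 0.01720111 0.01531431] [-1.31222141e-02 -2.54828703e-04 -9.99913868e-01]
```

To row units: 0.001 m is 0.0025, 0.0005 m is 0.0013.

```bash
cat > t.py <<'E'
from h import *
s=ctrl.get_state();T=R.from_rotvec(s['tool_rot']).as_matrix();print('t',s['time'],'tip',(s['position']+T[:,2]*.182).round(4),'F',s['ft_force'].round(1),'tau_y',s['torque'][1].round(2))
E
python3 -m inch '[{"pos":[0.0013,0,-0.0005],"jaw":0},{"pos":[0.0025,0,-0.0008],"jaw":0},{"pos":[0.0025,0,-0.0008],"jaw":0}]' >/dev/null; python3 t.py
python3 -m inch '[{"pos":[0.0013,0,-0.0005],"jaw":0},{"pos":[0.0025,0,-0.0008],"jaw":0},{"pos":[0.0025,0,-0.0008],"jaw":0}]' >/dev/null; python3 t.py
```

```text
t 32.1 tip [0.5559 0.0171 0.0155] F [-11.2   1.   -2.3] tau_y 2.34
t 32.4 tip [0.5569 0.0171 0.0158] F [-10.6   1.2  -3. ] tau_y 2.26
```

The steady drag rose from about 8.1 to 10.9 N with little vertical load, which is the backstop. The touch was at tip x ≈ 0.5547.

To row units: 0.001 m is 0.0025, 0.0005 m is 0.0013.

```bash
python3 -m inch '[{"pos":[0.0013,0,0],"jaw":0},{"pos":[0.0025,0,-0.0005],"jaw":0},{"pos":[0.0025,0,-0.0005],"jaw":0}]' >/dev/null; python3 t.py
python3 -m inch '[{"pos":[0.0013,0,0],"jaw":0},{"pos":[0.0025,0,-0.0005],"jaw":0},{"pos":[0.0025,0,-0.0005],"jaw":0}]' >/dev/null; python3 t.py
python3 -m inch '[{"jaw":0}]' >/dev/null; python3 t.py
```

```text
t 32.7 tip [0.5578 0.017  0.0159] F [-10.7   0.7  -1.5] tau_y 2.32
t 33.0 tip [0.5587 0.0169 0.0161] F [-10.6   0.9  -2.7] tau_y 2.27
t 33.1 tip [0.5587 0.0169 0.016 ] F [-11.1   0.3  -3. ] tau_y 2.35
```

To row units: -0.008 m is -0.02, -0.006 m is -0.015.

```bash
python3 -m inch '[{"pos":[-0.0075,0,0],"jaw":0},{"pos":[-0.015,0,0],"jaw":0},{"pos":[-0.02,0,0],"jaw":0},{"pos":[-0.02,0,0],"jaw":0},{"pos":[-0.02,0,0],"jaw":0}]' >/dev/null; python3 t.py
python3 -m inch '[{"pos":[0.005,0,0],"jaw":0},{"pos":[0.01,0,0],"jaw":0},{"pos":[0.01,0,0],"jaw":0}]' >/dev/null; python3 t.py
for k in 1 2 3 4; do python3 -m inch '[{"pos":[0.0013,0,0],"jaw":0},{"pos":[0.0025,0,0],"jaw":0},{"pos":[0.0025,0,0],"jaw":0}]' >/dev/null; python3 t.py; done
```

```text
t 33.6 tip [0.5587 0.0172 0.0201] F [-0.2 -0.9  0.5] tau_y 0.02
t 33.9 tip [0.5587 0.0171 0.0191] F [-9.2  0.4  6.5] tau_y 1.79
t 34.2 tip [0.5587 0.0171 0.019 ] F [-12.4   1.2   9.8] tau_y 2.35
t 34.5 tip [0.5587 0.0171 0.019 ] F [-13.7   0.6  11.4] tau_y 2.91
t 34.8 tip [0.5586 0.0171 0.0189] F [-16.7   1.3  14.5] tau_y 3.5
t 35.1 tip [0.5586 0.0171 0.0189] F [-20.1   1.4  16.8] tau_y 3.92
```

To row units: -0.004 m is -0.01, -0.002 m is -0.005.

```bash
python3 -m inch '[{"pos":[-0.005,0,0],"jaw":0},{"pos":[-0.01,0,0],"jaw":0},{"pos":[-0.01,0,-0.0013],"jaw":0},{"pos":[-0.01,0,-0.0025],"jaw":0},{"pos":[-0.01,0,-0.0025],"jaw":0}]' >/dev/null; python3 t.py
for k in 1 2; do python3 -m inch '[{"pos":[0.0013,0,-0.0005],"jaw":0},{"pos":[0.0025,0,-0.001],"jaw":0},{"pos":[0.0025,0,-0.001],"jaw":0}]' >/dev/null; python3 t.py; done
```

```text
t 35.6 tip [0.5587 0.0172 0.0189] F [-5.8  0.3 -1.5] tau_y 1.2
t 35.9 tip [0.5587 0.0171 0.019 ] F [-7.5  1.1 -2.2] tau_y 1.62
t 36.2 tip [0.5587 0.0172 0.019 ] F [-9.3  0.4 -0.6] tau_y 1.96
```

To row units: 0.001 m is 0.0025, 0.0005 m is 0.0013.

```bash
for k in 1 2 3; do python3 -m inch '[{"pos":[0.0013,0,-0.0005],"jaw":0},{"pos":[0.0025,0,-0.001],"jaw":0},{"pos":[0.0025,0,-0.001],"jaw":0}]' >/dev/null; python3 t.py; done
```

```text
t 36.5 tip [0.5587 0.0172 0.019 ] F [-11.7   1.3  -0.2] tau_y 2.31
t 36.8 tip [0.5586 0.0172 0.019 ] F [-13.1   1.3  -0.8] tau_y 2.66
t 37.1 tip [0.5586 0.0171 0.0191] F [-13.7   1.4  -0.3] tau_y 2.95
```

To row units: 0.001 m is 0.0025, -0.0005 m is -0.0013.

```bash
for k in 1 2 3; do python3 -m inch '[{"pos":[0.0013,0,-0.0008],"jaw":0},{"pos":[0.0025,0,-0.0013],"jaw":0},{"pos":[0.0025,0,-0.0013],"jaw":0}]' >/dev/null; python3 t.py; done
```

```text
t 37.4 tip [0.5604 0.0169 0.0196] F [-12.    2.4  -2.8] tau_y 2.54
t 37.7 tip [0.5615 0.0168 0.02  ] F [-11.8   1.3  -2.1] tau_y 2.52
t 38.0 tip [0.5624 0.0167 0.0205] F [-11.4   1.6  -2.9] tau_y 2.52
```

The drag rose again as expected from the spring, and the tip has travelled about 7.7 mm past the touch, inside 3–9 mm. I'll back the tool off now.

To row units: -0.025 m is -0.0625, -0.018 m is -0.045.

```bash
python3 -m inch '[{"pos":[-0.005,0,0],"jaw":0},{"pos":[-0.01,0,0],"jaw":0},{"pos":[-0.015,0,0],"jaw":0},{"pos":[-0.02,0,0],"jaw":0},{"pos":[-0.03,0,0],"jaw":0},{"pos":[-0.045,0,0],"jaw":0},{"pos":[-0.0625,0,0],"jaw":0},{"pos":[-0.0625,0,0],"jaw":0}]' >/dev/null; python3 t.py
python3 -m inch '[{"pos":[0,0,-0.075],"jaw":0},{"pos":[0,0,-0.175],"jaw":0},{"pos":[0,0,-0.275],"jaw":0},{"pos":[-0.025,0,-0.275],"jaw":0},{"pos":[-0.025,0,-0.275],"jaw":0},{"pos":[-0.025,0,-0.275],"jaw":0}]'
python3 -c "
from h import *
import pickle
c=cam('wrist');a,d=ctrl.get_image('wrist');cv2.imwrite('pics/w5.png',cv2.resize(a[...,::-1],(768,576)));pickle.dump(c,open('w5.pkl','wb'))"
```

```text
t 38.8 tip [0.5439 0.0184 0.0241] F [ 1.1 -0.2 -0.2] tau_y -0.02
time: 39.4
position: [0.5341, 0.019, 0.3149]
tool_rot: [3.138, -0.136, -0.002]
ft_force: [-0.6, -0.6, 0.2]
grip_width: 0.011
grip_force: 0.0
```

View pics/w5.png

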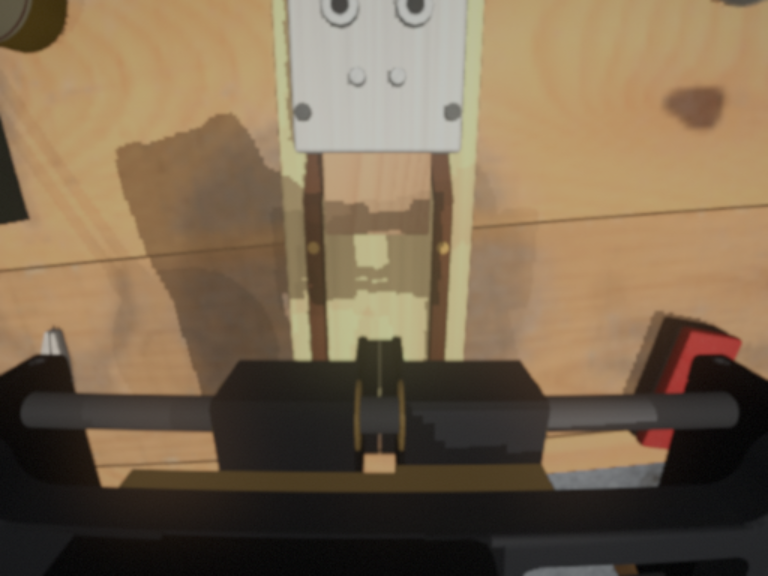

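The last view shows the offcut straight under the bridge, with its rear edge near row 232, the tool clear, and the bit box in its place.

```bash
python3 -c "
from bench import ctrl
print(ctrl.close_job())"
```

```text
the job is handed in; nothing more can be done
None
```

I handed the job in with the offcut flat under the bridge, let go, and holding the backstop in by roughly 7 to 8 mm: nearer the 9 mm limit than the 6 mm halfway mark, worked out from tip travel past the felt touch, with no verdict returned.

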